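# Clamp a laboratory handpiece in its service cradle

## Task

Clamp the loose laboratory handpiece in the service cradle: lift the sprung clamp bar by its red knob, turn it aside and park it on the top of its sleeve, then lay the handpiece in the two blue vees and push it gently along them until you feel its dark tail end touch the orange stop. Leaving it there, turn the bar back over the handpiece as far as it goes and lower it under control, never letting it snap down, so that its key drops into the notch and the pad holds the barrel; then let go. Leave the red-lidded jar, the wax block and the metal denture framework where they are.

Things in the scene. Friction and masses are not known exactly. Their poses are not given: they have to be found in the camera images.
- cradle: Grey base plate 120 x 190 x 10 mm fixed to the bench, with two blue vees, a notched sleeve and the clamp bar. Origin at bench level. A barrel laid in the vees has its axis along the cradle's y, at x = 0, 39 mm above the bench. Between y = -36 and 34 mm only the plate (top 10 mm high) lies under the barrel: room for fingers.
- vee_a (a point): Bottom of the blue vee nearer the stop, at the cradle's y = -42 mm, 24 mm above the bench. Both vees: 90 degrees, 36 mm wide at the mouth, 12 mm thick, 18 mm deep. Friction: sliding the barrel along them takes 1 to 3 N, up to 6 N or more when pressed down.
- vee_b (a point): Bottom of the other blue vee, for the thinner part of the barrel, at the cradle's y = 56 mm, 27 mm above the bench.
- pivot (a point): Point on the upright axis of the clamp bar at bench level: cradle's x = 55, y = 40 mm. Round it stands the fixed aluminium sleeve, outer radius 18 mm, top 44 mm above the bench, with one notch for the bar's key.
- tail_stop: Orange rigid end stop, 30 x 12 x 44 mm, on the cradle's plate across the vees' line at its -y end; its setting along the slot differs by 12 mm. Origin at the foot of its contact face, 10 mm above the bench; the face looks along its +y, which is the cradle's +y.
- bar_lift (a joint): Lift of the clamp bar in m: 0 = down with nothing under it, about 0.005 = resting on the clamped handpiece, 0.020 = key just on top of the sleeve, 0.032 = upper limit. A spring pulls it down with 6.6 N at the bottom, 10.5 N at the top, besides 1.7 N of weight. Let go in the air, it snaps down.
- bar_swing (a joint): Turn of the clamp bar in rad: 0 = across the vees, pointing along the cradle's -x (hard stop); grows clockwise seen from above; 1.57 = along the cradle's +y; 1.8 = other stop. Near 0 the key drops into the notch (play about 0.08 rad) and blocks turning until lifted 0.020; from 0.5 on it rests on the sleeve and the bar stays parked.
- knob (a point): Middle of the upright round red knob at the bar's free end, 18 mm across, 30 mm high, 105 mm from the pivot; at bar_lift 0 it spans 60 to 90 mm above the bench. A 26 mm boss lies under it. It can turn in the fingers. The bar is 12 mm wide; its rubber pad, 55 mm from the pivot, comes down on the vees' line at the cradle's y = 40 mm.
- handpiece: White laboratory handpiece, a barrel 188 mm long, about 160 g, loose on the bench, lengthwise along its own y: thin tip at +94, dark tail end at -94 mm. Diameter 22 mm at y = -45, 21 at -13, 18 at 33, 15 at 56; 13.5 from -94 to -72. Balance point y = -17 mm. Origin on its underside at mid length, 11 mm below the axis; may be rolled.
- tail (a point): Centre of the handpiece's dark tail end face, on its axis.
- barrel (a point): Point on the handpiece's axis, 134 mm from the tail end face toward the tip.
- jar: Bystander: small white jar with a red lid, 40 mm wide, 57 mm high; origin under its centre.
- wax: Bystander: pink wax block 32 x 68 x 11 mm; origin under its centre.
- framework: Bystander: arched grey metal denture framework 32 x 59 x 15 mm; origin under its centre.

How it is judged:
By the outcome, as a careful person would: the job done as asked, in the order asked, and still so for the second after the job is handed in, with the robot touching nothing.
It also fails if it takes over 72 s, if anything falls off the work surface, if the arm or the gripper's body presses on something with over 40 N, if the wrist force passes 120 N, or if a joint passes its speed limit or range.

## Robot

A 6-joint arm with a two-finger parallel gripper is mounted at the origin on a cart in front of the work surface, level with it; the furniture and walls round the work are solid. World frame = base frame: x ahead of the robot, y to its left, z up, the work surface at z = 0. Lengths are in m, angles in rad, forces in N, time in s.
With the tool pointing down it reaches from about 0.3 to 0.875 m from the base axis. Payload 6.4 kg.
Tool frame: the origin (TCP) lies midway between the tips of the shut fingers; the grasp point (between the pads) lies 19 mm behind it; z points along the fingers, y is the line along which they close (so a half turn about z gives the same grasp; the last joint's range is limited). The gripper opens to 85 mm and grips with 20 to 120 N. Pads are 22 mm wide; open, the fingers measure 114 mm over their backs; the gripper's body (76 mm by 85 mm) begins 54 mm behind the grasp point. The pads swing forward as they close: fully open they stand 13 mm farther back than shut.
Start: joints at [0.928, 0.181, 1.607, -0, 1.354, -0.206], TCP at [0.243, 0.521, 0.231] pointing down, gripper open.
Joint ranges: [-2.99, 2.99], [-0.89, 2.07], [0.3, 2.58], [-1.14, 4.28], [0, 2.63], [-3.12, 3.12]. Speed limits (rad/s): [2.57, 2.57, 3.01, 3.14, 3.14, 3.14].

## Interface

Orientations are given as a unit quaternion [w, x, y, z].
In Python, from bench import ctrl gives the robot as it stands.
- The arm moves only by the tool send_rows, never from a script. Its argument "motion" is a list of rows, each a list of 7 numbers: the turn, a rotation vector about the tool's x, y, z in degrees, then the shift along the tool's x, y, z in mm, then the closure, from -1 (fully open) to 1 (shut). In form: [[rx, ry, rz, tx, ty, tz, grip], ...]. A call has exactly 10 rows; each row shifts and turns the commanded pose from where the row before left it, along the tool's axes as they then stand; what a row does not reach is not made up. A row lasts 1/10 s, in which the tool goes at most 50 mm and 8.59 degrees, less where a joint would pass 70% of its speed; a pose out of reach is approached as far as the arm can. A call is refused whole if a number of a shift passes 50 or a number of a turn 8.59, either way. A call with a gripper value outside its range is refused whole. The fingers move at their own pace and stop on an object; the grip force is fixed at half the most. Time passes only in rows, so rows that do not move let the fingers close, or fill a call up. It gives the time, the measured TCP pose, the force, the opening and the grip force at its end, in the units of the state.
- ctrl.get_obs(): the state, without advancing time (a new reading comes with each control period).
- ctrl.camera(name): name is "side" or "top"; returns a dict with "color" (384x512x3 uint8, red, green, blue), "z_map" (384x512 float32, m along the optical axis (not along the pixel's ray), 0 where there is no reading), "mtx" (3x3 intrinsics, pixels), "extrinsics" (4x4, takes a point from camera to world coordinates). Camera axes: x right, y down, z forward; pixel columns grow to the right and rows downward; lengths in m; the calibration is good to about 2 mm. A picture is of the moment at which its call begins.
- ctrl.hand_in(): hands the job in; it is judged then, once.
The state is a dict: "time_s": time; "q": joint angles; "dq": joint speeds; "joint_efforts": joint torques, N m; "eef_pos": TCP position; "eef_rot": TCP orientation; "wrist_force": force on the tool from outside, world axes, zero at the start; "torque": the same for the moment, N m; "opening": opening from 0.0 (shut) to 1.0 (fully open); "grasp_force": force on a finger pad.
Only numpy, scipy, OpenCV 4.12 (cv2) and the standard library are available. Lean on these libraries where they do the work, as an engineer would, in place of code of your own. Each camera call takes 0.05 s, during which the arm holds its last target. There are 200 camera calls.

## Working session

There is one attempt and no reset: what is moved stays moved. The work goes in short steps, Python scripts to look and compute and a tool call to move; the robot and the scene stay as the last step left them, time stands still between calls to the robot, and variables do not carry over. Pictures are saved under pics/ and viewed, at most 10 in all, crops included, and the job is handed in when it is done.

Besides the shell and the picture viewer there is one more tool, called after "Emit:" by a JSON object that holds its "fn" and its "kwargs". send_rows: Moves the arm, as the interface text tells. Its arguments: {"type":"object","properties":{"motion":{"type":"array","items":{"type":"array","items":{"type":"number"}}}},"required":["motion"]}

```bash
ls; mkdir -p pics; python3 - <<'E'
from bench import ctrl
import cv2,numpy as np
o=ctrl.get_obs();print({k:np.round(v,3).tolist() for k,v in o.items()})
for n in("side","top"):
    c=ctrl.camera(n);np.savez(f"pics/{n}0.npz",**c);cv2.imwrite(f"pics/{n}0.png",c["color"][...,::-1]);print(n,c["mtx"].round(1).tolist(),c["extrinsics"].round(3).tolist())
E
```

```text
pics
{'time_s': 0.0, 'q': [0.928, 0.182, 1.608, -0.0, 1.354, -0.206], 'dq': [0.001, -0.001, 0.001, -0.0, 0.001, -0.0], 'joint_efforts': [0.001, -44.487, -35.134, -0.0, 0.009, 0.0], 'eef_pos': [0.243, 0.521, 0.23], 'eef_rot': [-0.0, 0.217, 0.976, -0.001], 'wrist_force': [0.363, -0.311, -0.17], 'torque': [-0.038, 0.032, -0.042], 'grasp_force': 0.0, 'opening': 1.003}
side [[486.2, 0.0, 255.5], [0.0, 486.2, 195.9], [0.0, 0.0, 1.0]] [[-0.965, -0.183, 0.187, 0.345], [-0.261, 0.654, -0.71, 0.8], [0.008, -0.734, -0.679, 0.829], [0.0, 0.0, 0.0, 1.0]]
top [[386.0, 0.0, 259.4], [0.0, 386.0, 190.4], [0.0, 0.0, 1.0]] [[-0.12, -0.962, 0.244, 0.323], [-0.993, 0.116, -0.034, 0.008], [0.004, -0.247, -0.969, 1.029], [0.0, 0.0, 0.0, 1.0]]
```

View pics/top0.png

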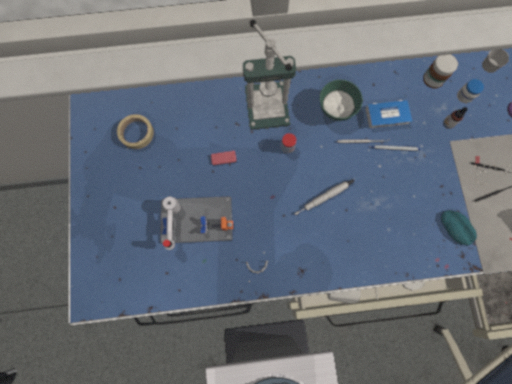

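View pics/side0.png

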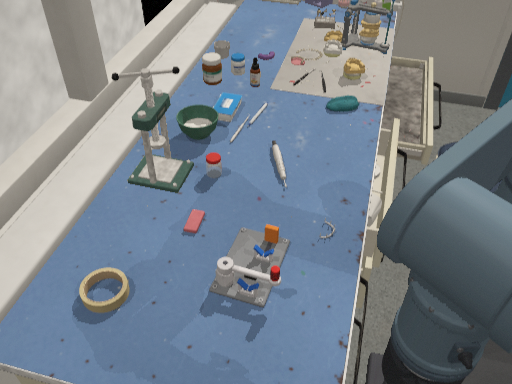

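The top view shows the cradle at about (198,220) with the bar across it: sleeve at (170,203), knob at (168,243), stop at (226,225). The handpiece runs from its tip at (297,213) to its dark tail at (351,183). The jar is at (288,143), the wax at (223,157) and the framework at (258,267). The side view agrees: knob (275,272), stop (271,234), handpiece (278,163).

```bash
cat > h.py <<'E'
import numpy as np,cv2
def cloud(c):
    h,w=c["z_map"].shape;v,u=np.mgrid[:h,:w];z=c["z_map"];K=c["mtx"]
    p=np.stack([(u-K[0,2])/K[0,0]*z,(v-K[1,2])/K[1,1]*z,z],-1)
    return p@c["extrinsics"][:3,:3].T+c["extrinsics"][:3,3]
def hsv(c): return cv2.cvtColor(c["color"],cv2.COLOR_RGB2HSV).astype(int)
def box(P,x0,x1,y0,y1,z0,z1): return (P[...,0]>x0)&(P[...,0]<x1)&(P[...,1]>y0)&(P[...,1]<y1)&(P[...,2]>z0)&(P[...,2]<z1)
def masks(c):
    H=hsv(c);h,s,v=H[...,0],H[...,1],H[...,2]
    return dict(red=((h<5)|(h>174))&(s>150)&(v>70),orange=(h>=7)&(h<18)&(s>150)&(v>80),white=(s<60)&(v>120),dark=(v<60))
E
python3 - <<'E'
from h import *
for n in("side","top"):
    c=dict(np.load(f"pics/{n}0.npz"));P=cloud(c);m=masks(c)
    print(n,"bench z",np.median(P[box(P,.3,.5,.0,.1,-.05,.05)][:,2]).round(4))
    for k in("red","orange"):
        nn,L,st,ce=cv2.connectedComponentsWithStats(m[k].astype(np.uint8))
        for i in range(1,nn):
            if st[i,4]>12:
                q=P[L==i];print(k,ce[i].round(1),st[i,4],"med",np.median(q,0).round(4),"lo",np.percentile(q,5,0).round(4),"hi",np.percentile(q,95,0).round(4))
    # plate
    q=P[box(P,.1,.5,.05,.45,.006,.016)];r=cv2.minAreaRect(q[:,:2].astype(np.float32)*1000);print("plate",len(q),r)
    # high stuff near sleeve
    q=P[box(P,.1,.55,.05,.45,.035,.12)];print("high",len(q),np.percentile(q,[2,50,98],0).round(3).tolist())
    # handpiece
    q=P[box(P,.2,.55,-.35,.02,.010,.03)]
    if len(q): print("hp",len(q),cv2.minAreaRect(q[:,:2].astype(np.float32)*1000))
E
```

```text
side bench z 0.002
red [212.8 158. ] 128 med [ 0.6992 -0.1142  0.0587] lo [ 0.6853 -0.1319  0.0511] hi [ 0.7153 -0.1036  0.0616]
red [274.8 272.6] 108 med [0.4574 0.2221 0.0876] lo [0.4507 0.213  0.067 ] hi [0.4643 0.2255 0.0933]
orange [211.7  66.5] 56 med [ 0.8526 -0.5545  0.0663] lo [ 0.8323 -0.5794  0.0596] hi [ 0.8811 -0.5482  0.0701]
orange [255.5  70.2] 15 med [ 0.7112 -0.5795  0.0619] lo [ 0.7036 -0.5919  0.0599] hi [ 0.7246 -0.5717  0.0637]
orange [271.1 233.5] 208 med [0.4975 0.0817 0.0394] lo [0.4843 0.076  0.0164] hi [0.511  0.0841 0.0564]
plate 853 ((406.181396484375, 228.9400177001953), (337.59356689453125, 188.25729370117188), 89.70249938964844)
high 836 [[0.449, 0.075, 0.036], [0.497, 0.217, 0.058], [0.548, 0.234, 0.093]]
hp 159 ((468.39813232421875, -100.1766357421875), (41.86299133300781, 309.5550842285156), 38.94087219238281)
top bench z 0.0
red [288.7 140. ] 109 med [ 0.6972 -0.1213  0.0565] lo [ 0.685  -0.1343  0.0535] hi [ 0.7099 -0.1081  0.06  ]
red [166.5 243. ] 26 med [0.4559 0.2144 0.0899] lo [0.451  0.2088 0.0876] hi [0.461  0.2203 0.0914]
orange [224.  223.4] 52 med [0.494  0.074  0.0529] lo [0.4822 0.0697 0.031 ] hi [0.5063 0.0792 0.0566]
plate 811 ((399.406494140625, 221.98817443847656), (196.97462463378906, 387.1156921386719), 26.946285247802734)
high 439 [[0.448, 0.072, 0.036], [0.495, 0.209, 0.058], [0.548, 0.232, 0.091]]
hp 211 ((470.3591003417969, -107.95565795898438), (43.97864532470703, 311.4998779296875), 37.829933166503906)
```

```bash
python3 - <<'E'
import cv2,numpy as np
a=cv2.imread("pics/side0.png")[215:315,195:305];b=cv2.imread("pics/top0.png")[190:255,150:240]
a=cv2.resize(a,(400*110//100,400),interpolation=cv2.INTER_CUBIC)
b=cv2.resize(b,(360,260),interpolation=cv2.INTER_CUBIC)
o=np.zeros((400,800,3),np.uint8);o[:,:440]=a;o[:260,440:]=b
cv2.imwrite("pics/crop1.png",o)
E
```

```text
(no output)
```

View pics/crop1.png

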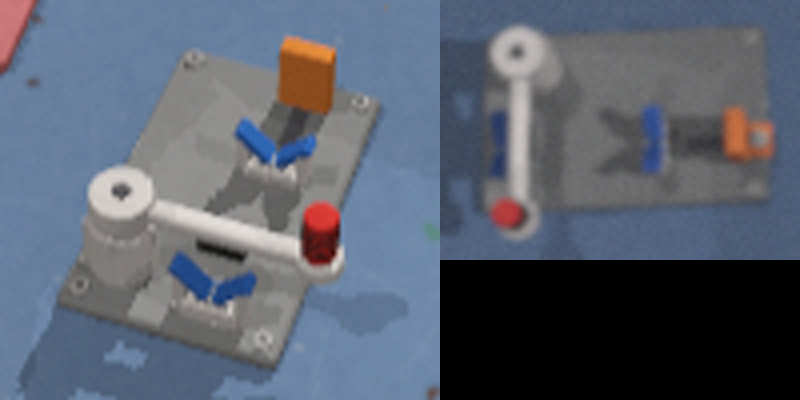

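The crop shows the bar across the cradle, nearly along world x. The knob is at the near end, the orange stop at the -y end, and both vees are clear.

```bash
cat >> h.py <<'E'
def ray(c,px):
    K=c["mtx"];d=c["extrinsics"][:3,:3]@np.array([(px[0]-K[0,2])/K[0,0],(px[1]-K[1,2])/K[1,1],1]);return c["extrinsics"][:3,3],d/np.linalg.norm(d)
def onplane(c,px,z):
    o,d=ray(c,px);return o+d*(z-o[2])/d[2]
def tri(rs):
    A=sum(np.eye(3)-np.outer(d,d) for o,d in rs);b=sum((np.eye(3)-np.outer(d,d))@o for o,d in rs);return np.linalg.solve(A,b)
E
python3 - <<'E'
from h import *
C={n:dict(np.load(f"pics/{n}0.npz")) for n in("side","top")}
rs=[ray(C["side"],(274.8,272.6)),ray(C["top"],(166.5,243.0))];print("knob tri",tri(rs).round(4))
for n,c in C.items():
    P=cloud(c);H=hsv(c);m=masks(c);h,s,v=H[...,0],H[...,1],H[...,2]
    q=P[box(P,.42,.60,.04,.28,.006,.014)]
    r=cv2.minAreaRect(q[:,:2].astype(np.float32)*1000);print(n,"plate",len(q),r)
    # plate by colour, projected to z=.01
    k=((s<70)&box(P,.40,.62,.02,.29,.004,.1)).astype(np.uint8)
    q=P[(h>100)&(h<118)&(s>170)&box(P,.42,.6,.04,.28,.02,.05)];
    for a,b in((.09,.16),(.18,.28)):
        w=q[(q[:,1]>a)&(q[:,1]<b)]
        if len(w): print(" vee",len(w),w.mean(0).round(4),np.percentile(w,[3,97],0).round(3).tolist())
    w=P[box(P,.51,.58,.18,.26,.055,.09)];print(" sleeve cap",len(w),w.mean(0).round(4),np.percentile(w,[2,98],0).round(3).tolist())
    w=P[box(P,.46,.52,.05,.11,.035,.07)&m["orange"]];print(" stop",len(w),np.percentile(w,[3,50,97],0).round(4).tolist())
    # handpiece: white/dark pixels above bench near
    k=box(P,.5,.7,-.35,-.05,.004,.035)&((s<110));
    nn,L,st,ce=cv2.connectedComponentsWithStats(k.astype(np.uint8));i=1+np.argmax(st[1:,4]);q=P[L==i]
    r=cv2.fitLine(q[:,:2].astype(np.float32),cv2.DIST_HUBER,0,.001,.001).ravel()
    t=(q[:,:2]-r[2:])@r[:2];print(" hp",ce[i].round(1),len(q),r.round(4),"deg",np.degrees(np.arctan2(r[1],r[0])).round(2),"ends",(r[2:]+t.min()*r[:2]).round(4),(r[2:]+t.max()*r[:2]).round(4),(t.max()-t.min()).round(4),"zmax",np.percentile(q[:,2],98).round(4))
E
```

```text
knob tri [0.4577 0.2168 0.0792]
side plate 2303 ((507.69219970703125, 162.64706420898438), (226.0709991455078, 163.2156219482422), 89.91063690185547)
 vee 74 [0.5035 0.1334 0.0357] [[0.483, 0.127, 0.027], [0.52, 0.138, 0.045]]
 vee 88 [0.5106 0.2307 0.0389] [[0.489, 0.225, 0.028], [0.528, 0.235, 0.048]]
 sleeve cap 327 [0.5506 0.2122 0.0636] [[0.513, 0.195, 0.056], [0.577, 0.225, 0.069]]
 stop 118 [[0.4842, 0.0744, 0.0367], [0.4976, 0.0816, 0.05], [0.5115, 0.0844, 0.0573]]
 hp [278.5 160.7] 312 [ 0.3942 -0.919   0.5501 -0.2108] deg -66.78 ends [ 0.5077 -0.1119] [ 0.5906 -0.3052] 0.2104 zmax 0.0249
top plate 2351 ((504.94232177734375, 159.15679931640625), (207.85540771484375, 154.44967651367188), 85.95509338378906)
 vee 1 [0.5093 0.1287 0.0356] [[0.509, 0.129, 0.036], [0.509, 0.129, 0.036]]
 sleeve cap 206 [0.5503 0.2078 0.0628] [[0.512, 0.192, 0.057], [0.576, 0.222, 0.069]]
 stop 43 [[0.482, 0.0705, 0.0494], [0.4945, 0.0751, 0.053], [0.5076, 0.0795, 0.0569]]
 hp [328.9 194. ] 368 [ 0.3951 -0.9186  0.5458 -0.2128] deg -66.73 ends [ 0.5165 -0.1445] [ 0.5777 -0.287 ] 0.155 zmax 0.0227
```

```bash
cat >> h.py <<'E'
def yaw(o):
    from scipy.spatial.transform import Rotation as Ro
    w,x,y,z=o["eef_rot"];R=Ro.from_quat([x,y,z,w]).as_matrix();return np.degrees(np.arctan2(R[1,0],R[0,0])),R[:,2]
def rows(p0,a0,p1,a1,n,conv=0):
    """constant row [rz,tx,ty,tz] (deg, mm) over n rows; conv 0: shift along axes before the row's turn"""
    th=((a0-a1)+180)%360-180;s=th/n
    D=complex(p1[0]-p0[0],p1[1]-p0[1])*1000*np.exp(-1j*np.radians(a0))
    S=sum(np.exp(-1j*np.radians(s*(k+conv))) for k in range(n));t=D/S
    return np.round([s,t.real,-t.imag,-(p1[2]-p0[2])*1000/n],2).tolist()
def end(p0,a0,row,n,conv=0):
    a=a0;p=complex(*p0[:2])*1000
    for k in range(n):
        b=a-row[0]*(conv);p+=np.exp(1j*np.radians(b))*complex(row[1],-row[2]);a-=row[0]
    return p/1000,a
E
python3 - <<'E'
from h import *
from bench import ctrl
o=ctrl.get_obs();a,z=yaw(o);p=o["eef_pos"];print(a,z)
for c in(0,1):print(rows(p,a,(.458,.217,.13),175.5,10,c))
E
```

```text
154.97456066333189 [-9.88206345e-04 -1.28841110e-03 -9.99998682e-01]
[-2.05, -29.11, -23.49, 10.05]
[-2.05, -28.25, -24.52, 10.05]
```

Emit:
{"fn": "send_rows", "kwargs": {"motion": [[0, 0, -2, -29, -23.5, 10, -1], [0, 0, -2, -29, -23.5, 10, -1], [0, 0, -2, -29, -23.5, 10, -1], [0, 0, -2, -29, -23.5, 10, -1], [0, 0, -2, -29, -23.5, 10, -1], [0, 0, -2, -29, -23.5, 10, -1], [0, 0, -2, -29, -23.5, 10, -1], [0, 0, -2, -29, -23.5, 10, -1], [0, 0, -2, -29, -23.5, 10, -1], [0, 0, -2, -29, -23.5, 10, -0.3]]}}

```text
time_s: 1.1
eef_pos: [0.4565, 0.2153, 0.1307]
eef_rot: [-0.0, 0.043, 0.999, -0.0]
wrist_force: [0.4, 0.4, -0.6]
opening: 0.86
grasp_force: 0.0
```

```bash
python3 - <<'E'
from h import *
from bench import ctrl
for c in(0,1):print(end((.243,.521),154.97,[-2,-29,-23.5],10,c))
c=ctrl.camera("side");cv2.imwrite("pics/s1.png",c["color"][140:330,150:400,::-1].repeat(3,0).repeat(3,1))
o=ctrl.get_obs();a,z=yaw(o);p=o["eef_pos"];print(p,a,z,o["wrist_force"],o["opening"])
print(rows(p,a,(.458,.217,.064),175.5,1))
E
```

```text
(np.complex128(0.45575779416347034+0.21659210740779508j), 174.97)
(np.complex128(0.46625187010752617+0.22420268440697566j), 174.97)
[0.45964581 0.21158007 0.12952345] 175.01823204805 [ 7.63482374e-04 -2.52183728e-03 -9.99996529e-01] [ 2.68696922 -4.56694031  0.82528044] 0.773467460279671
[-0.48, 2.11, 5.26, 65.52]
```

View pics/s1.png

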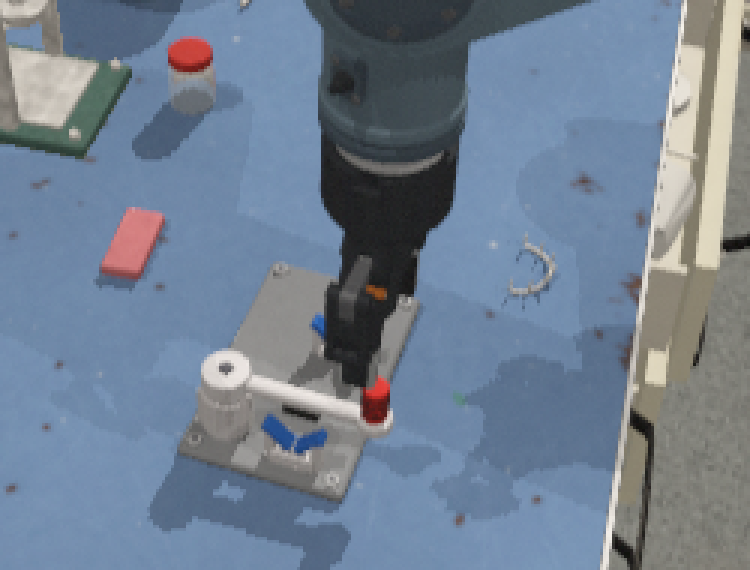

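The view shows the gripper above the bar with the knob at about (376,400) in the crop, just below the fingers. Rows shift along the axes as they stood before each turn. Next I descend.

Emit:
{"fn": "send_rows", "kwargs": {"motion": [[0, 0, 0, -1, 0, 4, -0.3], [0, 0, 0, -1, 0, 8, -0.3], [0, 0, 0, 0, 0, 8, -0.3], [0, 0, 0, 0, 0, 8, -0.3], [0, 0, 0, 0, 0, 8, -0.3], [0, 0, 0, 0, 0, 8, -0.3], [0, 0, 0, 0, 0, 8, -0.3], [0, 0, 0, 0, 0, 8, -0.3], [0, 0, 0, 0, 0, 4, -0.3], [0, 0, 0, 0, 0, 2, -0.3]]}}

```text
time_s: 2.15
eef_pos: [0.4578, 0.2164, 0.0647]
eef_rot: [-0.0, 0.044, 0.999, -0.0]
wrist_force: [0.0, -0.5, -0.4]
opening: 0.647
grasp_force: 0.0
```

```bash
python3 - <<'E'
from h import *
from bench import ctrl
cs=ctrl.camera("side");ct=ctrl.camera("top");im=np.hstack([cs["color"][200:330,210:330].repeat(3,0).repeat(3,1),ct["color"][190:320,130:260].repeat(3,0).repeat(3,1)])
cv2.imwrite("pics/s2.png",im[...,::-1])
o=ctrl.get_obs();print(o["eef_pos"],o["wrist_force"],o["opening"])
E
```

```text
[0.4579552  0.21641096 0.0650739 ] [ 0.56669421 -0.10193475  0.05345115] 0.652904276408182
```

View pics/s2.png

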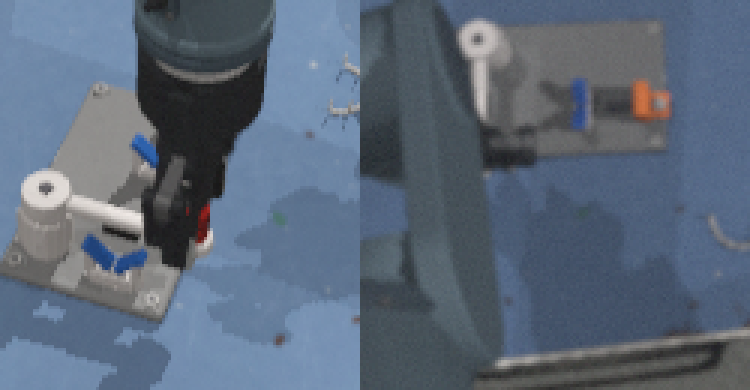

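The side view shows the knob (red at about (205,222)) between the fingers, with no contact force. I close the gripper.

Emit:
{"fn": "send_rows", "kwargs": {"motion": [[0, 0, 0, 0, 0, 0, 0.3], [0, 0, 0, 0, 0, 0, 0.5], [0, 0, 0, 0, 0, 0, 0.7], [0, 0, 0, 0, 0, 0, 1], [0, 0, 0, 0, 0, 0, 1], [0, 0, 0, 0, 0, 0, 1], [0, 0, 0, 0, 0, 0, 1], [0, 0, 0, 0, 0, 0, 1], [0, 0, 0, 0, 0, 0, 1], [0, 0, 0, 0, 0, 0, 1]]}}

```text
time_s: 3.25
eef_pos: [0.4581, 0.2165, 0.0655]
eef_rot: [0.0, 0.044, 0.999, 0.0]
wrist_force: [-1.8, -0.0, 6.0]
opening: 0.189
grasp_force: 58.5
```

Emit:
{"fn": "send_rows", "kwargs": {"motion": [[0, 0, 0, 0, 0, -2, 1], [0, 0, 0, 0, 0, -3, 1], [0, 0, 0, 0, 0, -3, 1], [0, 0, 0, 0, 0, -3, 1], [0, 0, 0, 0, 0, -3, 1], [0, 0, 0, 0, 0, -3, 1], [0, 0, 0, 0, 0, -3, 1], [0, 0, 0, 0, 0, -3, 1], [0, 0, 0, 0, 0, -2, 1], [0, 0, 0, 0, 0, -1, 1]]}}

```text
time_s: 4.25
eef_pos: [0.4585, 0.2162, 0.0904]
eef_rot: [0.001, 0.044, 0.999, -0.0]
wrist_force: [7.3, 0.6, -11.1]
opening: 0.189
grasp_force: 58.6
```

```bash
python3 - <<'E'
from h import *
from bench import ctrl
o=ctrl.get_obs();print(o["eef_pos"],o["wrist_force"],o["torque"],yaw(o))
# pivot and arc
a=np.radians(175.5);K=np.array([.458,.2165]);Pv=K-.105*np.array([np.cos(a),np.sin(a)]);print("pivot",Pv)
for r in (43,86):
    b=a-np.radians(r);q=Pv+.105*np.array([np.cos(b),np.sin(b)]);print(q,rows((*K,0),175,(*q,0),175-r,10 if r==43 else 20))
E
```

```text
[0.45852734 0.21618425 0.09041866] [  7.27393172   0.59316999 -11.07339582] [ 0.10065568 -1.10504764  0.07995929] (np.float64(174.96183411646498), array([ 1.12818534e-03, -1.44026961e-04, -9.99999353e-01]))
pivot [0.56267632 0.20826179]
[0.49173935 0.28567592] [4.3, -0.23, 7.88, 0.0]
[0.56359261 0.3132578 ] [4.3, -0.23, 7.88, 0.0]
```

Emit:
{"fn": "send_rows", "kwargs": {"motion": [[0, 0, 4.3, -0.2, 7.9, 0, 1], [0, 0, 4.3, -0.2, 7.9, 0, 1], [0, 0, 4.3, -0.2, 7.9, 0, 1], [0, 0, 4.3, -0.2, 7.9, 0, 1], [0, 0, 4.3, -0.2, 7.9, 0, 1], [0, 0, 4.3, -0.2, 7.9, 0, 1], [0, 0, 4.3, -0.2, 7.9, 0, 1], [0, 0, 4.3, -0.2, 7.9, 0, 1], [0, 0, 4.3, -0.2, 7.9, 0, 1], [0, 0, 4.3, -0.2, 7.9, 0, 1]]}}

```text
time_s: 5.25
eef_pos: [0.4917, 0.2842, 0.0893]
eef_rot: [0.0, 0.408, 0.913, -0.002]
wrist_force: [7.5, -6.5, -11.2]
opening: 0.185
grasp_force: 58.7
```

Emit:
{"fn": "send_rows", "kwargs": {"motion": [[0, 0, 4.3, -0.4, 7.9, 0, 1], [0, 0, 4.3, -0.4, 7.9, 0, 1], [0, 0, 4.3, -0.3, 7.9, 0, 1], [0, 0, 4.3, -0.3, 7.9, 0, 1], [0, 0, 4.3, -0.3, 7.9, 0, 1], [0, 0, 4.3, -0.2, 7.9, 0, 1], [0, 0, 4.3, -0.2, 7.9, 0, 1], [0, 0, 4.3, -0.2, 7.9, 0, 1], [0, 0, 4.3, -0.2, 7.9, 0, 1], [0, 0, 2, 0, 4, 0, 1]]}}

```text
time_s: 6.25
eef_pos: [0.5583, 0.3107, 0.0876]
eef_rot: [-0.001, 0.7, 0.714, -0.004]
wrist_force: [0.5, -5.4, -10.6]
opening: 0.183
grasp_force: 58.7
```

Emit:
{"fn": "send_rows", "kwargs": {"motion": [[0, 0, 0, 0, 0, 1, 1], [0, 0, 0, 0, 0, 1, 1], [0, 0, 0, 0, 0, 1, 1], [0, 0, 0, 0, 0, 0.5, 1], [0, 0, 0, 0, 0, 0.5, 1], [0, 0, 0, 0, 0, 0, 1], [0, 0, 0, 0, 0, 0, 1], [0, 0, 0, 0, 0, 0, 1], [0, 0, 0, 0, 0, 0, 1], [0, 0, 0, 0, 0, 0, 1]]}}

```text
time_s: 7.25
eef_pos: [0.5587, 0.3112, 0.0856]
eef_rot: [-0.0, 0.699, 0.715, -0.003]
wrist_force: [-1.2, -6.1, -3.5]
opening: 0.188
grasp_force: 59.6
```

Emit:
{"fn": "send_rows", "kwargs": {"motion": [[0, 0, 0, 0, 0, 1, 1], [0, 0, 0, 0, 0, 0.5, 1], [0, 0, 0, 0, 0, 0, 1], [0, 0, 0, 0, 0, 0, 0.5], [0, 0, 0, 0, 0, 0, 0.2], [0, 0, 0, 0, 0, 0, 0], [0, 0, 0, 0, 0, 0, -0.3], [0, 0, 0, 0, 0, -5, -0.3], [0, 0, 0, 0, 0, -15, -0.3], [0, 0, 0, 0, 0, -20, -0.3]]}}

```text
time_s: 8.25
eef_pos: [0.5596, 0.3131, 0.1263]
eef_rot: [-0.0, 0.699, 0.715, -0.001]
wrist_force: [-0.7, 0.5, 0.2]
opening: 0.653
grasp_force: 0.0
```

```bash
python3 - <<'E'
from h import *
from bench import ctrl
o=ctrl.get_obs();print(o["eef_pos"],o["wrist_force"],yaw(o)[0])
C={n:ctrl.camera(n) for n in("side","top")}
for n,c in C.items():
    np.savez(f"pics/{n}1.npz",**c);P=cloud(c);H=hsv(c);h,s,v=H[...,0],H[...,1],H[...,2]
    k=box(P,.45,.72,-.36,-.03,.003,.04)&~((h>98)&(h<118)&(s>90)&(v>60))
    k=cv2.morphologyEx(k.astype(np.uint8),cv2.MORPH_CLOSE,np.ones((3,3)))
    nn,L,st,ce=cv2.connectedComponentsWithStats(k)
    for i in range(1,nn):
        if st[i,4]<40: continue
        pix=np.argwhere(L==i)[:,::-1]
        q=np.array([onplane(c,u,.012)[:2] for u in pix])
        r=cv2.fitLine(q.astype(np.float32),cv2.DIST_L2,0,.0001,.0001).ravel()
        d=r[:2]*np.sign(r[1]);n2=np.array([-d[1],d[0]]);t=(q-r[2:])@d;e=(q-r[2:])@n2
        print(n,ce[i].round(1),len(q),"ang",np.degrees(np.arctan2(d[1],d[0])).round(2),"tail",(r[2:]+t.min()*d).round(4),"tip",(r[2:]+t.max()*d).round(4),"L",(np.ptp(t)).round(4))
        for lo in np.arange(t.min(),t.max(),.02):
            w=(t>=lo)&(t<lo+.02);print("   ",(lo-t.min()).round(3),w.sum(),"mid",((e[w].min()+e[w].max())/2*1000).round(1),"w",(np.ptp(e[w])*1000).round(1),"v",v[pix[w,1],pix[w,0]].mean().round())
im=np.hstack([C["side"]["color"][120:320,190:330].repeat(3,0).repeat(3,1)[:570],C["top"]["color"][170:360,150:270].repeat(3,0).repeat(3,1)])
cv2.imwrite("pics/s3.png",im[...,::-1])
E
```

```text
[0.55961181 0.31311672 0.12625761] [-0.70746482  0.45310966  0.18110264] 91.27615459107976
side [273.8 186.2] 2464 ang 47.0 tail [ 0.408 -0.24 ] tip [ 0.622  -0.0106] L 0.3137
    0.0 11 mid -48.7 w 15.0 v 169.0
    0.02 42 mid -39.2 w 32.2 v 175.0
    0.04 58 mid -34.5 w 43.1 v 175.0
    0.06 80 mid -21.0 w 74.1 v 176.0
    0.08 109 mid -10.8 w 93.0 v 177.0
    0.1 156 mid -5.2 w 111.0 v 176.0
    0.12 193 mid 3.4 w 130.8 v 178.0
    0.14 226 mid 12.0 w 149.3 v 166.0
    0.16 192 mid 23.5 w 169.3 v 172.0
    0.18 300 mid 25.8 w 181.8 v 175.0
    0.2 258 mid 15.1 w 161.6 v 177.0
    0.22 237 mid 7.8 w 145.5 v 176.0
    0.24 229 mid -5.6 w 125.0 v 174.0
    0.26 175 mid -14.6 w 109.4 v 176.0
    0.28 146 mid -26.3 w 84.5 v 176.0
    0.3 52 mid -32.0 w 55.7 v 177.0
top [353.7 140.9] 109 ang 84.08 tail [ 0.6852 -0.3567] tip [ 0.6951 -0.2611] L 0.0961
    0.0 23 mid -3.5 w 15.2 v 142.0
    0.02 23 mid 0.5 w 12.1 v 143.0
    0.04 22 mid 1.7 w 9.1 v 142.0
    0.06 23 mid -3.0 w 12.2 v 147.0
    0.08 18 mid 1.1 w 8.9 v 131.0
top [287.  149.2] 83 ang 63.53 tail [ 0.6801 -0.134 ] tip [ 0.698  -0.0982] L 0.04
    0.0 50 mid -2.2 w 34.7 v 100.0
    0.02 32 mid -0.7 w 22.5 v 86.0
    0.04 1 mid -14.8 w 0.0 v 83.0
top [328.3 194.2] 431 ang 114.09 tail [ 0.5823 -0.2923] tip [ 0.5028 -0.1146] L 0.1947
    0.0 28 mid -1.2 w 21.2 v 94.0
    0.02 50 mid -0.2 w 23.0 v 132.0
    0.04 64 mid -3.3 w 29.1 v 152.0
    0.06 62 mid -1.0 w 32.7 v 156.0
    0.08 51 mid -0.7 w 21.9 v 157.0
    0.1 52 mid 1.0 w 20.5 v 154.0
    0.12 54 mid 1.0 w 22.2 v 149.0
    0.14 44 mid 0.3 w 16.2 v 152.0
    0.16 13 mid 5.1 w 15.7 v 123.0
    0.18 13 mid -2.9 w 8.7 v 130.0
```

View pics/s3.png

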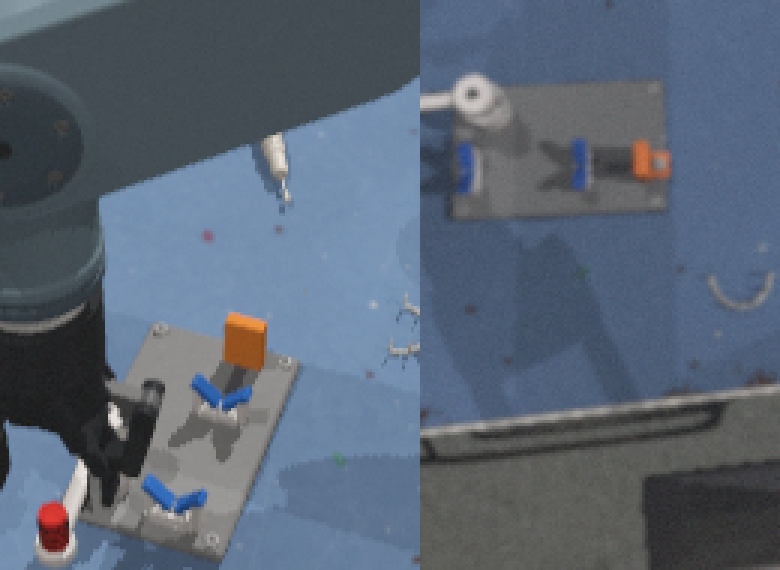

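The bar is parked along +y, with the knob at (53,525) in the crop, and it stayed there. The vees are free. I refine the handpiece pose from the first, unobstructed side view and average it with the top view.

```bash
python3 - <<'E'
from h import *
for n in("side","top"):
    c=dict(np.load(f"pics/{n}0.npz"));P=cloud(c);H=hsv(c);h,s,v=H[...,0],H[...,1],H[...,2]
    k=box(P,.45,.66,-.36,-.08,.003,.04)&~((h>98)&(h<118)&(s>90)&(v>60))
    nn,L,st,ce=cv2.connectedComponentsWithStats(k.astype(np.uint8),connectivity=8);i=1+np.argmax(st[1:,4])
    pix=np.argwhere(L==i)[:,::-1];q=np.array([onplane(c,u,.011)[:2] for u in pix])
    g=v[pix[:,1],pix[:,0]]>110   # white body only for the axis
    r=cv2.fitLine(q[g].astype(np.float32),cv2.DIST_HUBER,0,.0001,.0001).ravel();d=r[:2]*np.sign(r[1]);t=(q-r[2:])@d
    print(n,len(q),"ang",np.degrees(np.arctan2(d[1],d[0])).round(2),"tail",(r[2:]+t.min()*d).round(4),"tip",(r[2:]+t.max()*d).round(4),np.ptp(t).round(4),"mid",(r[2:]+(t.min()+t.max())/2*d).round(4))
E
```

```text
side 599 ang 120.77 tail [ 0.6343 -0.3591] tip [ 0.489 -0.115] 0.2841 mid [ 0.5616 -0.237 ]
top 375 ang 113.48 tail [ 0.5787 -0.2884] tip [ 0.5159 -0.1438] 0.1576 mid [ 0.5473 -0.2161]
```

```bash
python3 - <<'E'
from h import *
a=np.radians(113.7);d0=np.array([np.cos(a),np.sin(a)]);n0=np.array([-d0[1],d0[0]])
for n in("side","top"):
    c=dict(np.load(f"pics/{n}0.npz"));P=cloud(c);H=hsv(c);h,s,v=H[...,0],H[...,1],H[...,2]
    w=P[...,:2]-np.array([.543,-.202]);T=w@d0;E=w@n0
    k=(abs(T)<.115)&(abs(E)<.022)&~((h>98)&(h<118)&(s>90)&(v>45))
    pix=np.argwhere(k)[:,::-1];q=np.array([onplane(c,u,.011)[:2] for u in pix])
    t=(q-[.543,-.202])@d0;e=(q-[.543,-.202])@n0
    for lo in np.arange(-.12,.12,.015):
        m=(t>=lo)&(t<lo+.015)
        if m.any():print(n,lo.round(3),m.sum(),"mid",((e[m].min()+e[m].max())*500).round(1),"mean",(e[m].mean()*1000).round(1),"w",(np.ptp(e[m])*1000).round(1),"v",v[pix[m,1],pix[m,0]].mean().round(),"t",t[m].min().round(3),t[m].max().round(3))
E
```

```text
side -0.105 46 mid -2.4 mean -2.2 w 42.8 v 152.0 t -0.105 -0.09
side -0.09 53 mid -2.4 mean -2.9 w 43.2 v 157.0 t -0.09 -0.075
side -0.075 48 mid -2.1 mean -1.5 w 42.9 v 171.0 t -0.075 -0.06
side -0.06 49 mid -2.4 mean -1.3 w 43.8 v 173.0 t -0.06 -0.045
side -0.045 48 mid -1.8 mean -0.1 w 43.0 v 170.0 t -0.045 -0.03
side -0.03 43 mid -3.0 mean 1.5 w 42.2 v 168.0 t -0.03 -0.015
side -0.015 46 mid -2.1 mean 0.3 w 40.7 v 168.0 t -0.015 -0.0
side 0.0 45 mid -2.7 mean 1.5 w 42.3 v 165.0 t 0.0 0.015
side 0.015 52 mid -2.8 mean -0.9 w 42.8 v 167.0 t 0.015 0.03
side 0.03 54 mid -2.3 mean -1.1 w 44.1 v 158.0 t 0.03 0.045
side 0.045 53 mid -2.5 mean 0.6 w 42.9 v 162.0 t 0.045 0.06
side 0.06 58 mid -2.5 mean -1.3 w 43.4 v 146.0 t 0.06 0.075
side 0.075 49 mid -2.2 mean 1.2 w 43.1 v 162.0 t 0.075 0.09
side 0.09 61 mid -1.7 mean -1.2 w 42.4 v 163.0 t 0.09 0.105
side 0.105 65 mid -2.2 mean -2.4 w 44.1 v 165.0 t 0.105 0.12
top -0.12 7 mid 8.4 mean 4.6 w 28.7 v 131.0 t -0.11 -0.105
top -0.105 26 mid 1.1 mean 1.5 w 38.6 v 124.0 t -0.102 -0.09
top -0.09 41 mid 0.3 mean -0.8 w 28.2 v 92.0 t -0.09 -0.075
top -0.075 58 mid 2.5 mean 1.6 w 36.2 v 131.0 t -0.075 -0.06
top -0.06 65 mid -0.0 mean 1.0 w 40.4 v 140.0 t -0.06 -0.045
top -0.045 65 mid -0.8 mean 0.4 w 36.5 v 138.0 t -0.045 -0.031
top -0.03 76 mid 1.4 mean 1.1 w 41.5 v 135.0 t -0.03 -0.015
top -0.015 66 mid 0.8 mean 1.0 w 41.9 v 134.0 t -0.015 -0.0
top 0.0 69 mid 2.1 mean 1.4 w 38.6 v 133.0 t 0.0 0.015
top 0.015 64 mid -0.1 mean -0.8 w 39.4 v 134.0 t 0.015 0.03
top 0.03 61 mid 1.4 mean 0.8 w 43.2 v 131.0 t 0.03 0.045
top 0.045 56 mid -0.6 mean 0.6 w 38.9 v 133.0 t 0.045 0.06
top 0.06 46 mid 2.1 mean 1.0 w 40.1 v 115.0 t 0.06 0.075
top 0.075 37 mid 2.1 mean 1.6 w 41.0 v 124.0 t 0.075 0.09
top 0.09 36 mid 2.3 mean 1.3 w 38.2 v 123.0 t 0.09 0.105
top 0.105 23 mid 1.9 mean 0.1 w 39.9 v 128.0 t 0.105 0.116
```

```bash
python3 - <<'E'
from h import *
a=np.radians(113.7);d0=np.array([np.cos(a),np.sin(a)]);n0=np.array([-d0[1],d0[0]])
for n in("side","top"):
    c=dict(np.load(f"pics/{n}0.npz"));P=cloud(c)
    w=P[...,:2]-np.array([.543,-.202]);T=w@d0;E=w@n0;I=c["color"].astype(int)
    rb=I[...,2]-I[...,0];reg=(abs(T)<.125)&(abs(E)<.025);bg=np.median(rb[reg]);print(n,"bench b-r",bg)
    k=(reg&(rb<0.5*bg)).astype(np.uint8);nn,L,st,ce=cv2.connectedComponentsWithStats(k);i=1+np.argmax(st[1:,4])
    pix=np.argwhere(L==i)[:,::-1];q=np.array([onplane(c,u,.011)[:2] for u in pix]);V=I[...,1][pix[:,1],pix[:,0]]
    t=(q-[.543,-.202])@d0;e=(q-[.543,-.202])@n0
    for lo in np.arange(-.12,.12,.015):
        m=(t>=lo)&(t<lo+.015)
        if m.any():print(n,lo.round(3),m.sum(),"mid",((e[m].min()+e[m].max())*500).round(1),"mean",(e[m].mean()*1000).round(1),"w",(np.ptp(e[m])*1000).round(1),"G",V[m].mean().round(),"t",t[m].min().round(3),t[m].max().round(3))
E
```

```text
side bench b-r 54.0
side -0.105 8 mid 0.4 mean 0.4 w 9.2 G 86.0 t -0.097 -0.091
side -0.09 14 mid 0.7 mean 0.3 w 13.1 G 132.0 t -0.088 -0.076
side -0.075 22 mid -0.3 mean -0.4 w 19.0 G 178.0 t -0.074 -0.06
side -0.06 28 mid -0.1 mean -0.5 w 21.1 G 179.0 t -0.06 -0.045
side -0.045 29 mid -0.6 mean 0.2 w 22.5 G 179.0 t -0.045 -0.03
side -0.03 28 mid -1.2 mean -1.9 w 22.6 G 169.0 t -0.029 -0.015
side -0.015 30 mid -0.9 mean -0.7 w 20.3 G 176.0 t -0.015 -0.0
side 0.0 26 mid -1.8 mean -2.1 w 20.8 G 162.0 t 0.002 0.015
side 0.015 31 mid -1.5 mean -1.2 w 20.7 G 170.0 t 0.015 0.03
side 0.03 25 mid -3.4 mean -3.8 w 18.3 G 163.0 t 0.031 0.045
side 0.045 23 mid -2.2 mean -1.7 w 16.3 G 172.0 t 0.045 0.058
side 0.06 16 mid -3.6 mean -3.7 w 12.8 G 122.0 t 0.06 0.073
side 0.075 7 mid -3.0 mean -2.9 w 4.0 G 159.0 t 0.077 0.089
side 0.09 5 mid -3.2 mean -3.0 w 5.0 G 155.0 t 0.092 0.097
top bench b-r 44.0
top -0.105 1 mid 1.7 mean 1.7 w 0.0 G 73.0 t -0.091 -0.091
top -0.09 20 mid 1.3 mean 1.7 w 11.3 G 67.0 t -0.089 -0.075
top -0.075 37 mid 0.5 mean 0.3 w 20.7 G 135.0 t -0.075 -0.06
top -0.06 46 mid 0.6 mean 0.8 w 23.4 G 144.0 t -0.06 -0.045
top -0.045 49 mid 0.4 mean 0.4 w 24.8 G 143.0 t -0.045 -0.031
top -0.03 50 mid 0.5 mean 0.6 w 25.7 G 141.0 t -0.03 -0.015
top -0.015 48 mid -0.1 mean -0.2 w 24.3 G 136.0 t -0.015 -0.0
top 0.0 45 mid -0.2 mean -0.2 w 22.7 G 139.0 t 0.0 0.015
top 0.015 47 mid 0.2 mean 0.0 w 22.3 G 138.0 t 0.015 0.03
top 0.03 43 mid -0.5 mean 0.1 w 21.8 G 132.0 t 0.03 0.045
top 0.045 39 mid -0.1 mean -0.2 w 18.5 G 137.0 t 0.045 0.06
top 0.06 18 mid -0.7 mean -0.5 w 13.4 G 107.0 t 0.06 0.075
```

```bash
python3 - <<'E'
from h import *
print(rows((.5596,.3131,.127),91.28,(.5498,-.2165,.06),112.8,18))
E
```

```text
[-1.2, -28.9, -6.41, 3.72]
```

Emit:
{"fn": "send_rows", "kwargs": {"motion": [[0, 0, -1.2, -28.9, -6.4, 0, -0.3], [0, 0, -1.2, -28.9, -6.4, 0, -0.3], [0, 0, -1.2, -28.9, -6.4, 0, -0.3], [0, 0, -1.2, -28.9, -6.4, 0, -0.3], [0, 0, -1.2, -28.9, -6.4, 0, -0.3], [0, 0, -1.2, -28.9, -6.4, 0, -0.3], [0, 0, -1.2, -28.9, -6.4, 0, -0.3], [0, 0, -1.2, -28.9, -6.4, 0, -0.3], [0, 0, -1.2, -28.9, -6.4, 0, -0.3], [0, 0, -1.2, -28.9, -6.4, 0, -0.3]]}}

```text
time_s: 9.35
eef_pos: [0.53, 0.0182, 0.1259]
eef_rot: [0.0, 0.62, 0.784, 0.0]
wrist_force: [0.6, 0.3, 0.6]
opening: 0.652
grasp_force: 0.0
```

Emit:
{"fn": "send_rows", "kwargs": {"motion": [[0, 0, -1.2, -28.9, -6.4, 8, -0.3], [0, 0, -1.2, -28.9, -6.4, 8, -0.3], [0, 0, -1.2, -28.9, -6.4, 8, -0.3], [0, 0, -1.2, -28.9, -6.4, 8, -0.3], [0, 0, -1.2, -28.9, -6.4, 8, -0.3], [0, 0, -1.2, -28.9, -6.4, 8, -0.3], [0, 0, -1.2, -28.9, -6.4, 8, -0.3], [0, 0, -1.2, -28.9, -6.4, 8, -0.3], [0, 0, 0, 0, 0, 2, -0.3], [0, 0, 0, 0, 0, 0, -0.3]]}}

```text
time_s: 10.35
eef_pos: [0.5502, -0.2164, 0.0592]
eef_rot: [-0.001, 0.554, 0.833, 0.0]
wrist_force: [-1.1, 0.3, 0.5]
opening: 0.649
grasp_force: 0.0
```

```bash
python3 - <<'E'
from h import *
from bench import ctrl
C=[ctrl.camera(n) for n in("side","top")]
o=ctrl.get_obs();a,z=yaw(o);p=o["eef_pos"];print(p,a,z,o["wrist_force"]);print(rows(p,a,(.5498,-.2165,.004),112.8,1))
im=np.hstack([C[0]["color"][90:230,210:340].repeat(3,0).repeat(3,1),C[1]["color"][150:290,270:390].repeat(3,0).repeat(3,1)])
cv2.imwrite("pics/s4.png",im[...,::-1])
E
```

```text
[ 0.55051755 -0.21533469  0.0597457 ] 112.88948563850862 [-4.44573689e-04  6.02967451e-04 -9.99999719e-01] [-0.98486221  0.62139981  1.2191485 ]
[0.09, -0.79, -1.11, 55.75]
```

View pics/s4.png

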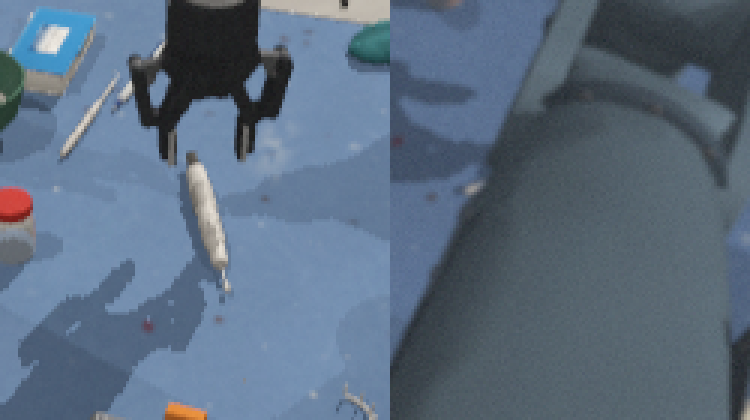

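The gripper straddles the handpiece; its barrel lies centred below the fingers at about (205,210) in the crop. I descend and grip.

Emit:
{"fn": "send_rows", "kwargs": {"motion": [[0, 0, 0, 0, 0, 6, -0.3], [0, 0, 0, 0, 0, 8, -0.3], [0, 0, 0, 0, 0, 8, -0.3], [0, 0, 0, 0, 0, 8, -0.3], [0, 0, 0, 0, 0, 8, -0.3], [0, 0, 0, 0, 0, 8, -0.3], [0, 0, 0, 0, 0, 5, -0.3], [0, 0, 0, 0, 0, 3, -0.3], [0, 0, 0, 0, 0, 1, -0.3], [0, 0, 0, 0, 0, 0, -0.3]]}}

```text
time_s: 11.45
eef_pos: [0.5508, -0.2164, 0.0048]
eef_rot: [0.0, 0.553, 0.833, -0.0]
wrist_force: [0.4, 0.2, -1.6]
opening: 0.65
grasp_force: 0.0
```

Emit:
{"fn": "send_rows", "kwargs": {"motion": [[0, 0, 0, 0, 0, 0, 0], [0, 0, 0, 0, 0, 0, 0.2], [0, 0, 0, 0, 0, 0, 0.35], [0, 0, 0, 0, 0, 0, 0.5], [0, 0, 0, 0, 0, 0, 0.6], [0, 0, 0, 0, 0, 0, 1], [0, 0, 0, 0, 0, 0, 1], [0, 0, 0, 0, 0, 0, 1], [0, 0, 0, 0, 0, 0, 1], [0, 0, 0, 0, 0, 0, 1]]}}

```text
time_s: 12.45
eef_pos: [0.5508, -0.2164, 0.0052]
eef_rot: [0.0, 0.553, 0.833, -0.0]
wrist_force: [-1.9, 0.8, 4.9]
opening: 0.21
grasp_force: 58.6
```

Emit:
{"fn": "send_rows", "kwargs": {"motion": [[0, 0, 0, 0, 0, -2, 1], [0, 0, 0, 0, 0, -5, 1], [0, 0, 0, 0, 0, -10, 1], [0, 0, 0, 0, 0, -12, 1], [0, 0, 0, 0, 0, -12, 1], [0, 0, 0, 0, 0, -12, 1], [0, 0, 0, 0, 0, -12, 1], [0, 0, 0, 0, 0, -10, 1], [0, 0, 0, 0, 0, -5, 1], [0, 0, 0, 0, 0, 0, 1]]}}

```text
time_s: 13.45
eef_pos: [0.5513, -0.2167, 0.0859]
eef_rot: [0.001, 0.553, 0.833, 0.0]
wrist_force: [-0.2, -0.4, -2.3]
opening: 0.211
grasp_force: 58.4
```

```bash
python3 - <<'E'
from h import *
from bench import ctrl
o=ctrl.get_obs();a,z=yaw(o);print(o["eef_pos"],a,o["wrist_force"],o["torque"],o["opening"])
cen={}
for n in("side","top"):
    c=dict(np.load(f"pics/{n}1.npz"));P=cloud(c);I=c["color"].astype(int);H=hsv(c)
    k=box(P,.46,.55,.10,.26,.015,.055)&(I[...,2]-I[...,0]>75)&(H[...,1]>150)
    q=P[k]
    for j,(lo,hi) in enumerate(((.10,.16),(.2,.26))):
        m=k&(P[...,1]>lo)&(P[...,1]<hi);pix=np.argwhere(m)[:,::-1]
        if len(pix)<5: continue
        r=cv2.minAreaRect(pix.astype(np.float32));cen[n,j]=r[0];w=P[m];print(n,j,len(pix),r,"P rng",np.percentile(w,[4,96],0).round(4).tolist(),onplane(c,r[0],.036).round(4))
    m=masks(c)["orange"]&box(P,.46,.54,.04,.12,.0,.08);w=P[m];t=w[w[:,2]>.05];f=w[(w[:,2]<.048)];print(n,"stop top",np.percentile(t,[3,50,97],0).round(4).tolist(),"face",len(f),np.median(f,0).round(4))
E
```

```text
[ 0.55129471 -0.21666357  0.08588059] 112.87196152599614 [-0.19272201 -0.36778946 -2.34474133] [-0.05336905 -0.04234708  0.01721945] 0.21144094786503914
side 0 87 ((263.058837890625, 250.7647247314453), (19.402849197387695, 7.761139392852783), 14.03624439239502) P rng [[0.4822, 0.1274, 0.0268], [0.5204, 0.1378, 0.044]] [0.5025 0.1326 0.036 ]
side 1 93 ((247.19586181640625, 285.23406982421875), (20.598140716552734, 8.46498966217041), 16.389541625976562) P rng [[0.4897, 0.2236, 0.0304], [0.5279, 0.2349, 0.0474]] [0.5105 0.2289 0.036 ]
side stop top [[0.4839, 0.0746, 0.0507], [0.4981, 0.0803, 0.0548], [0.5108, 0.0841, 0.0587]] face 139 [0.4973 0.0817 0.0307]
top 0 19 ((202.5, 224.5), (13.0, 1.0), 90.0) P rng [[0.4824, 0.128, 0.0288], [0.5159, 0.1331, 0.0435]] [0.5002 0.1307 0.036 ]
top 1 17 ((165.0529327392578, 223.9882049560547), (9.761872291564941, 2.2777700424194336), 77.47119140625) P rng [[0.5072, 0.2253, 0.031], [0.5239, 0.2305, 0.0424]] [0.5132 0.227  0.036 ]
top stop top [[0.4816, 0.0707, 0.0511], [0.4939, 0.0751, 0.0542], [0.5072, 0.0796, 0.0568]] face 9 [0.4921 0.0701 0.0334]
```

```bash
python3 - <<'E'
from h import *
r=rows((.5513,-.2167,.0859),112.87,(.5037,.1665,.0859),85.5,18);print(r,end((.5513,-.2167),112.87,[1.5,*r[1:]],18))
r=rows((.5513,-.2167,.0859),112.87,(.5037,.1665,.0859),85.87,18);print(r)
E
```

```text
[1.52, 21.63, 1.08, -0.0] (np.complex128(0.5024797322232117+0.1664412561574755j), 85.87)
[1.5, 21.62, 1.15, -0.0]
```

Emit:
{"fn": "send_rows", "kwargs": {"motion": [[0, 0, 1.5, 21.6, 1.1, 0, 1], [0, 0, 1.5, 21.6, 1.1, 0, 1], [0, 0, 1.5, 21.6, 1.1, 0, 1], [0, 0, 1.5, 21.6, 1.1, 0, 1], [0, 0, 1.5, 21.6, 1.1, 0, 1], [0, 0, 1.5, 21.6, 1.1, 0, 1], [0, 0, 1.5, 21.6, 1.1, 0, 1], [0, 0, 1.5, 21.6, 1.1, 0, 1], [0, 0, 1.5, 21.6, 1.1, 0, 1], [0, 0, 1.5, 21.6, 1.1, 0, 1]]}}

```text
time_s: 14.45
eef_pos: [0.5007, -0.0054, 0.0842]
eef_rot: [-0.001, 0.657, 0.754, -0.0]
wrist_force: [0.5, -0.1, -3.2]
opening: 0.211
grasp_force: 58.4
```

Emit:
{"fn": "send_rows", "kwargs": {"motion": [[0, 0, 1.5, 21.6, 1.1, 0, 1], [0, 0, 1.5, 21.6, 1.1, 0, 1], [0, 0, 1.5, 21.6, 1.1, 0, 1], [0, 0, 1.5, 21.6, 1.1, 0, 1], [0, 0, 1.5, 21.6, 1.1, 0, 1], [0, 0, 1.5, 21.6, 1.1, 0, 1], [0, 0, 1.5, 21.6, 1.1, 0, 1], [0, 0, 1.8, 21.6, 1.1, 0, 1], [0, 0, 0, 0, 0, 0, 1], [0, 0, 0, 0, 0, 0, 1]]}}

```text
time_s: 15.45
eef_pos: [0.5018, 0.1664, 0.0842]
eef_rot: [-0.0, 0.733, 0.68, -0.001]
wrist_force: [0.4, 0.5, -3.1]
opening: 0.213
grasp_force: 58.5
```

```bash
python3 - <<'E'
from h import *
from bench import ctrl
C=[ctrl.camera(n) for n in("side","top")]
np.savez("pics/side2.npz",**C[0]);np.savez("pics/top2.npz",**C[1])
o=ctrl.get_obs();a,z=yaw(o);p=o["eef_pos"];print(p,a,z,o["wrist_force"]);print(rows(p,a,(.5037,.1665,.045),85.5,1))
P=cloud(C[0]);m=masks(C[0]);w=P[m["orange"]&box(P,.46,.54,.04,.12,.0,.08)];print(len(w),np.median(w,0) if len(w) else 0)
cv2.imwrite("pics/s5.png",C[0]["color"][200:330,190:340,::-1].repeat(4,0).repeat(4,1))
E
```

```text
[0.50198376 0.16570096 0.08436197] 85.57447626278679 [-9.47726662e-04 -3.68534979e-04 -9.99999483e-01] [-0.11324322  0.87057802 -2.40140338]
[0.07, 0.93, 1.65, 39.36]
28 [0.49233457 0.08148036 0.01903963]
```

View pics/s5.png

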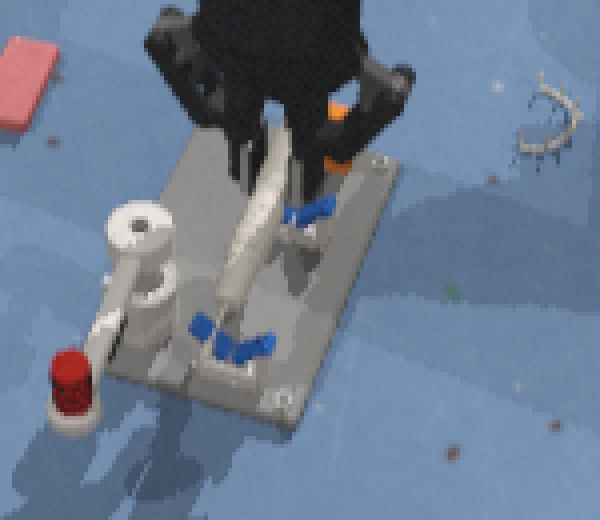

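The handpiece (tip at (228,320), z about 0.1) is lined up over the vees, and the parked bar with its knob at (72,385) is clear. I lower it.

Emit:
{"fn": "send_rows", "kwargs": {"motion": [[0, 0, 0, 0.5, 1, 2, 1], [0, 0, 0, 0, 0.7, 4, 1], [0, 0, 0, 0, 0, 6, 1], [0, 0, 0, 0, 0, 6, 1], [0, 0, 0, 0, 0, 6, 1], [0, 0, 0, 0, 0, 6, 1], [0, 0, 0, 0, 0, 5, 1], [0, 0, 0, 0, 0, 3, 1], [0, 0, 0, 0, 0, 2, 1], [0, 0, 0, 0, 0, 0, 1]]}}

```text
time_s: 16.55
eef_pos: [0.504, 0.1667, 0.0445]
eef_rot: [-0.0, 0.734, 0.679, -0.0]
wrist_force: [-1.3, 0.2, -2.9]
opening: 0.212
grasp_force: 58.4
```

Emit:
{"fn": "send_rows", "kwargs": {"motion": [[0, 0, 0, 0, 0, 1, 1], [0, 0, 0, 0, 0, 1, 1], [0, 0, 0, 0, 0, 1, 1], [0, 0, 0, 0, 0, 1, 1], [0, 0, 0, 0, 0, 1, 1], [0, 0, 0, 0, 0, 1, 1], [0, 0, 0, 0, 0, 1, 1], [0, 0, 0, 0, 0, 1, 1], [0, 0, 0, 0, 0, 0.5, 1], [0, 0, 0, 0, 0, 0, 1]]}}

```text
time_s: 17.55
eef_pos: [0.504, 0.1667, 0.0362]
eef_rot: [-0.0, 0.734, 0.679, -0.0]
wrist_force: [0.2, -0.3, -2.2]
opening: 0.214
grasp_force: 58.5
```

Emit:
{"fn": "send_rows", "kwargs": {"motion": [[0, 0, 0, 0, 0, 0.5, 1], [0, 0, 0, 0, 0, 0.5, 1], [0, 0, 0, 0, 0, 0.5, 1], [0, 0, 0, 0, 0, 0.5, 1], [0, 0, 0, 0, 0, 0.5, 1], [0, 0, 0, 0, 0, 0, 1], [0, 0, 0, 0, 0, 0, 1], [0, 0, 0, 0, 0, 0, 1], [0, 0, 0, 0, 0, 0, 1], [0, 0, 0, 0, 0, 0, 1]]}}

```text
time_s: 18.55
eef_pos: [0.5044, 0.1667, 0.0349]
eef_rot: [0.0, 0.734, 0.679, 0.0]
wrist_force: [-4.6, -0.9, 9.4]
opening: 0.209
grasp_force: 60.0
```

Emit:
{"fn": "send_rows", "kwargs": {"motion": [[0, 0, 0, 0, -0.3, -0.4, 1], [0, 0, 0, 0, -0.2, -0.4, 1], [0, 0, 0, 0, 0, 0, 1], [0, 0, 0, 0, 0, 0, 1], [0, 0, 0, 0, 0, 0, 1], [0, 0, 0, 0, 0, 0, 1], [0, 0, 0, 0, 0, 0, 1], [0, 0, 0, 0, 0, 0, 1], [0, 0, 0, 0, 0, 0, 1], [0, 0, 0, 0, 0, 0, 1]]}}

```text
time_s: 19.55
eef_pos: [0.5039, 0.1667, 0.0347]
eef_rot: [0.0, 0.734, 0.679, 0.0]
wrist_force: [0.7, -1.4, 3.2]
opening: 0.211
grasp_force: 58.6
```

Emit:
{"fn": "send_rows", "kwargs": {"motion": [[0, 0, 0, -0.4, 0, 0, 1], [0, 0, 0, -0.4, 0, 0, 1], [0, 0, 0, -0.4, 0, 0, 1], [0, 0, 0, -0.4, 0, 0, 1], [0, 0, 0, -0.4, 0, 0, 1], [0, 0, 0, -0.4, 0, 0, 1], [0, 0, 0, -0.4, 0, 0, 1], [0, 0, 0, -0.4, 0, 0, 1], [0, 0, 0, -0.4, 0, 0, 1], [0, 0, 0, 0, 0, 0, 1]]}}

```text
time_s: 20.55
eef_pos: [0.5031, 0.1632, 0.0345]
eef_rot: [-0.0, 0.734, 0.679, -0.0]
wrist_force: [1.3, 3.4, 2.6]
opening: 0.214
grasp_force: 58.4
```

Emit:
{"fn": "send_rows", "kwargs": {"motion": [[0, 0, 0, -0.3, 0, 0, 1], [0, 0, 0, -0.3, 0, 0, 1], [0, 0, 0, -0.3, 0, 0, 1], [0, 0, 0, -0.3, 0, 0, 1], [0, 0, 0, -0.3, 0, 0, 1], [0, 0, 0, -0.3, 0, 0, 1], [0, 0, 0, -0.3, 0, 0, 1], [0, 0, 0, -0.3, 0, 0, 1], [0, 0, 0, 0, 0, 0, 1], [0, 0, 0, 0, 0, 0, 1]]}}

```text
time_s: 21.55
eef_pos: [0.503, 0.1607, 0.0346]
eef_rot: [-0.0, 0.734, 0.679, -0.0]
wrist_force: [-1.6, 4.2, 4.5]
opening: 0.212
grasp_force: 58.6
```

Emit:
{"fn": "send_rows", "kwargs": {"motion": [[0, 0, 0, -0.3, 0, -0.1, 1], [0, 0, 0, -0.3, 0, -0.1, 1], [0, 0, 0, -0.3, 0, -0.1, 1], [0, 0, 0, -0.3, 0, 0, 1], [0, 0, 0, -0.3, 0, 0, 1], [0, 0, 0, -0.3, 0, 0, 1], [0, 0, 0, -0.3, 0, 0, 1], [0, 0, 0, -0.2, 0, 0, 1], [0, 0, 0, 0, 0, 0, 1], [0, 0, 0, 0, 0, 0, 1]]}}

```text
time_s: 22.55
eef_pos: [0.5029, 0.1583, 0.0348]
eef_rot: [0.0, 0.734, 0.679, -0.0]
wrist_force: [-0.4, 2.2, 1.3]
opening: 0.214
grasp_force: 58.4
```

Emit:
{"fn": "send_rows", "kwargs": {"motion": [[0, 0, 0, -0.25, 0, 0, 1], [0, 0, 0, -0.25, 0, 0, 1], [0, 0, 0, -0.25, 0, 0, 1], [0, 0, 0, -0.25, 0, 0, 1], [0, 0, 0, -0.25, 0, 0, 1], [0, 0, 0, -0.25, 0, 0, 1], [0, 0, 0, -0.25, 0, 0, 1], [0, 0, 0, -0.25, 0, 0, 1], [0, 0, 0, 0, 0, 0, 1], [0, 0, 0, 0, 0, 0, 1]]}}

```text
time_s: 23.55
eef_pos: [0.5028, 0.1573, 0.0349]
eef_rot: [-0.0, 0.734, 0.679, 0.001]
wrist_force: [-0.2, 6.3, -0.3]
opening: 0.212
grasp_force: 58.4
```

Emit:
{"fn": "send_rows", "kwargs": {"motion": [[0, 0, 0, -0.2, 0, 0, 1], [0, 0, 0, -0.2, 0, 0, 1], [0, 0, 0, -0.2, 0, 0, 1], [0, 0, 0, 0, 0, 0, 1], [0, 0, 0, 0, 0, 0, 1], [0, 0, 0, 0, 0, 0, 1], [0, 0, 0, 0, 0, 0, 1], [0, 0, 0, 0, 0, 0, 1], [0, 0, 0, 0, 0, 0, 1], [0, 0, 0, 0, 0, 0, 1]]}}

```text
time_s: 24.55
eef_pos: [0.5028, 0.1572, 0.0349]
eef_rot: [-0.001, 0.734, 0.679, 0.001]
wrist_force: [0.7, 9.7, -1.3]
opening: 0.211
grasp_force: 58.4
```

Emit:
{"fn": "send_rows", "kwargs": {"motion": [[0, 0, 0, 0.4, 0, 0.1, 1], [0, 0, 0, 0.4, 0, 0.1, 1], [0, 0, 0, 0.2, 0, 0.1, 1], [0, 0, 0, 0, 0, 0, 1], [0, 0, 0, 0, 0, 0, 0.6], [0, 0, 0, 0, 0, 0, 0.5], [0, 0, 0, 0, 0, 0, 0.3], [0, 0, 0, 0, 0, 0, 0.1], [0, 0, 0, 0, 0, 0, 0], [0, 0, 0, 0, 0, 0, 0]]}}

```text
time_s: 25.55
eef_pos: [0.5028, 0.1566, 0.0345]
eef_rot: [0.0, 0.734, 0.679, -0.0]
wrist_force: [-0.8, 0.5, -0.5]
opening: 0.498
grasp_force: 0.0
```

```bash
python3 - <<'E'
from h import *
from bench import ctrl
o=ctrl.get_obs();print(o["eef_pos"],yaw(o)[0],o["wrist_force"])
E
```

```text
[0.50283556 0.15663167 0.03451391] 85.5687810117852 [-0.79355289  0.46949673 -0.48338601]
```

Emit:
{"fn": "send_rows", "kwargs": {"motion": [[0, 0, 0, 0, 0, -2, 0], [0, 0, 0, 0, 0, -5, 0], [0, 0, 0, 0, 0, -10, 0], [0, 0, 0, 0, 0, -13, -0.1], [0, 0, 0, 0, 0, -15, -0.3], [0, 0, 0, 0, 0, -15, -0.3], [0, 0, 0, 0, 0, -15, -0.3], [0, 0, 0, 0, 0, -13, -0.3], [0, 0, 0, 0, 0, -8, -0.3], [0, 0, 0, 0, 0, -4, -0.3]]}}

```text
time_s: 26.55
eef_pos: [0.5034, 0.157, 0.1359]
eef_rot: [0.001, 0.734, 0.679, 0.001]
wrist_force: [-0.8, -0.4, -0.0]
opening: 0.65
grasp_force: 0.0
```

```bash
python3 - <<'E'
from h import *
from bench import ctrl
o=ctrl.get_obs();p=o["eef_pos"];print(p,yaw(o)[0],rows((.5028,.1566,p[2]),85.57,(.559,.3118,p[2]),91.1,9))
E
```

```text
[0.50337684 0.15695697 0.13594616] 85.57740917698791 [-0.61, 17.46, 5.65, -0.0]
```

Emit:
{"fn": "send_rows", "kwargs": {"motion": [[0, 0, -0.6, 17.4, 5.6, 0, -0.3], [0, 0, -0.6, 17.4, 5.6, 0, -0.3], [0, 0, -0.6, 17.4, 5.6, 0, -0.3], [0, 0, -0.6, 17.4, 5.6, 0, -0.3], [0, 0, -0.6, 17.4, 5.6, 0, -0.3], [0, 0, -0.6, 17.4, 5.6, 0, -0.3], [0, 0, -0.6, 17.4, 5.6, 0, -0.3], [0, 0, -0.6, 17.4, 5.6, 0, -0.3], [0, 0, -0.6, 17.4, 5.6, 0, -0.3], [0, 0, 0, 0, 0, 0, -0.3]]}}

```text
time_s: 27.55
eef_pos: [0.5586, 0.3131, 0.134]
eef_rot: [-0.0, 0.7, 0.714, -0.0]
wrist_force: [-0.5, 0.1, -0.1]
opening: 0.648
grasp_force: 0.0
```

```bash
python3 - <<'E'
from h import *
from bench import ctrl
C=[ctrl.camera(n) for n in("side","top")]
o=ctrl.get_obs();a,z=yaw(o);p=o["eef_pos"];print(p,a,rows(p,a,(.559,.3115,.084),91.1,1))
c=C[0];P=cloud(c);m=masks(c);k=m["red"]&box(P,.4,.65,.2,.4,.05,.2);pix=np.argwhere(k)[:,::-1];print("knob side px",pix.mean(0).round(1),onplane(c,pix.mean(0),.099).round(4))
a1=C[0]["color"][200:330,200:300].repeat(4,0).repeat(4,1);b=C[1]["color"][180:310,150:250].repeat(4,0).repeat(4,1)
cv2.imwrite("pics/s6.png",np.hstack([a1,b])[...,::-1])
E
```

```text
[0.55811231 0.31136317 0.13382316] 91.00908701152422 [-0.09, 0.12, 0.89, 49.82]
knob side px [207.4 295.2] [0.5607 0.3148 0.099 ]
```

View pics/s6.png

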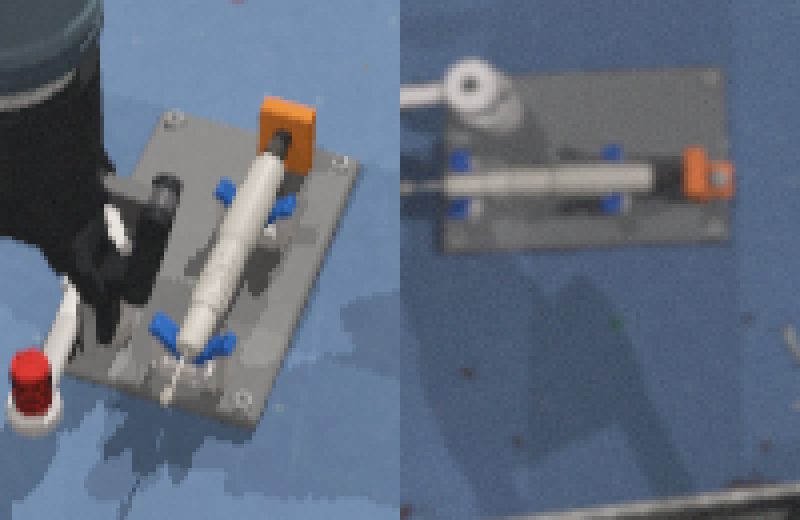

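The handpiece lies in both vees, with its dark tail against the orange stop ((278,140) side, (675,178) top). The bar is still parked, knob at (32,385). I regrip the knob.

Emit:
{"fn": "send_rows", "kwargs": {"motion": [[0, 0, 0, 0, 0.8, 4, -0.3], [0, 0, 0, 0, 0, 8, -0.3], [0, 0, 0, 0, 0, 8, -0.3], [0, 0, 0, 0, 0, 8, -0.3], [0, 0, 0, 0, 0, 8, -0.3], [0, 0, 0, 0, 0, 6, -0.3], [0, 0, 0, 0, 0, 4, -0.3], [0, 0, 0, 0, 0, 3, -0.3], [0, 0, 0, 0, 0, 0, -0.3], [0, 0, 0, 0, 0, 0, -0.3]]}}

```text
time_s: 28.65
eef_pos: [0.5597, 0.3116, 0.0858]
eef_rot: [0.0, 0.701, 0.713, 0.0]
wrist_force: [-0.1, -0.3, -0.4]
opening: 0.651
grasp_force: 0.0
```

Emit:
{"fn": "send_rows", "kwargs": {"motion": [[0, 0, 0, 0, 0, 0, 0.2], [0, 0, 0, 0, 0, 0, 0.4], [0, 0, 0, 0, 0, 0, 0.55], [0, 0, 0, 0, 0, 0, 0.7], [0, 0, 0, 0, 0, 0, 1], [0, 0, 0, 0, 0, 0, 1], [0, 0, 0, 0, 0, 0, 1], [0, 0, 0, 0, 0, 0, 1], [0, 0, 0, 0, 0, 0, 1], [0, 0, 0, 0, 0, 0, 1]]}}

```text
time_s: 29.65
eef_pos: [0.5596, 0.3117, 0.0858]
eef_rot: [0.0, 0.701, 0.713, 0.0]
wrist_force: [-0.5, 1.6, 3.2]
opening: 0.189
grasp_force: 58.5
```

Emit:
{"fn": "send_rows", "kwargs": {"motion": [[0, 0, 0, 0, 0, -1, 1], [0, 0, 0, 0, 0, -1, 1], [0, 0, 0, 0, 0, -1, 1], [0, 0, 0, 0, 0, -1, 1], [0, 0, 0, 0, 0, -1, 1], [0, 0, 0, 0, 0, -1, 1], [0, 0, 0, 0, 0, -1, 1], [0, 0, 0, 0, 0, 0, 1], [0, 0, 0, 0, 0, 0, 1], [0, 0, 0, 0, 0, 0, 1]]}}

```text
time_s: 30.65
eef_pos: [0.5592, 0.3111, 0.0923]
eef_rot: [-0.0, 0.701, 0.713, -0.001]
wrist_force: [-0.5, -4.5, -10.6]
opening: 0.184
grasp_force: 58.6
```

```bash
python3 - <<'E'
from h import *
from bench import ctrl
o=ctrl.get_obs();a,z=yaw(o);p=o["eef_pos"];print(p,a,z,o["wrist_force"])
K0=np.array([.4580,.2163]);k=p[:2]
# pivot: 105 mm from both knob points
d=k-K0;L=np.linalg.norm(d);h=np.sqrt(.105**2-L*L/4);Pv=(k+K0)/2+h*np.array([d[1],-d[0]])/L
f=lambda v:np.degrees(np.arctan2(v[1],v[0]));sw=f(K0-Pv)-f(k-Pv);print("pivot",Pv,"bar now",f(k-Pv),"at 0",f(K0-Pv),"swing",sw)
print(rows((*k,0),a,(*K0,0),a+sw,20))
E
```

```text
[0.55915017 0.31105569 0.0922604 ] 90.96429616781404 [-1.01923878e-03 -8.61288620e-04 -9.99999110e-01] [ -0.4742561   -4.4711248  -10.57479115]
pivot [0.5625043  0.20610927] bar now 91.83057488677498 at 0 174.43041669898585 swing 82.59984181221087
[-4.13, -0.39, -7.56, 0.0]
```

Emit:
{"fn": "send_rows", "kwargs": {"motion": [[0, 0, -4.1, -0.3, -7.6, 0, 1], [0, 0, -4.1, -0.4, -7.6, 0, 1], [0, 0, -4.1, -0.4, -7.6, 0, 1], [0, 0, -4.1, -0.4, -7.6, 0, 1], [0, 0, -4.1, -0.4, -7.6, 0, 1], [0, 0, -4.1, -0.4, -7.6, 0, 1], [0, 0, -4.1, -0.4, -7.6, 0, 1], [0, 0, -4.1, -0.4, -7.6, 0, 1], [0, 0, -4.1, -0.4, -7.6, 0, 1], [0, 0, -4.1, -0.4, -7.6, 0, 1]]}}

```text
time_s: 31.65
eef_pos: [0.4914, 0.2838, 0.0934]
eef_rot: [0.001, 0.405, 0.914, 0.001]
wrist_force: [3.1, -0.5, -11.0]
opening: 0.185
grasp_force: 58.7
```

Emit:
{"fn": "send_rows", "kwargs": {"motion": [[0, 0, -4.1, -0.4, -7.6, 0, 1], [0, 0, -4.1, -0.4, -7.6, 0, 1], [0, 0, -4.1, -0.4, -7.6, 0, 1], [0, 0, -4.1, -0.4, -7.6, 0, 1], [0, 0, -4.1, -0.4, -7.6, 0, 1], [0, 0, -4.1, -0.4, -7.6, 0, 1], [0, 0, -4.1, -0.4, -7.6, 0, 1], [0, 0, -4.1, -0.4, -7.6, 0, 1], [0, 0, -2, -0.2, -3.8, 0, 1], [0, 0, 0, 0, 0, 0, 1]]}}

```text
time_s: 32.65
eef_pos: [0.4603, 0.2288, 0.0936]
eef_rot: [0.001, 0.115, 0.993, 0.001]
wrist_force: [3.1, 3.0, -11.3]
opening: 0.185
grasp_force: 58.7
```

```bash
python3 - <<'E'
from h import *
from bench import ctrl
o=ctrl.get_obs();a,z=yaw(o);p=o["eef_pos"];print(p,a,z,o["wrist_force"]);print(rows(p,a,(.4580,.2163,p[2]),174,1))
E
```

```text
[0.46027947 0.22883551 0.09364668] 166.79485643262967 [ 0.00317295  0.00230004 -0.99999232] [  3.08445021   3.01632791 -11.34501399]
[-7.21, -0.64, -12.72, -0.0]
```

Emit:
{"fn": "send_rows", "kwargs": {"motion": [[0, 0, -2, -0.1, -3, 0, 1], [0, 0, -2, -0.1, -3, 0, 1], [0, 0, -1.5, -0.1, -2.5, 0, 1], [0, 0, -1, -0.1, -2, 0, 1], [0, 0, -0.7, -0.1, -1, 0, 1], [0, 0, 0, 0, -0.7, 0, 1], [0, 0, 0, 0, -0.5, 0, 1], [0, 0, 0, 0, -0.5, 0, 1], [0, 0, 0, 0, 0, 0, 1], [0, 0, 0, 0, 0, 0, 1]]}}

```text
time_s: 33.65
eef_pos: [0.4583, 0.2155, 0.0931]
eef_rot: [0.001, 0.053, 0.999, 0.001]
wrist_force: [4.7, 4.4, -11.5]
opening: 0.185
grasp_force: 58.8
```

Emit:
{"fn": "send_rows", "kwargs": {"motion": [[0, 0, 0, 0, -0.4, 0, 1], [0, 0, 0, 0, -0.4, 0, 1], [0, 0, 0, 0, -0.4, 0, 1], [0, 0, 0, 0, 0, 0, 1], [0, 0, 0, 0, 0, 0, 1], [0, 0, 0, 0, 0, 0, 1], [0, 0, 0, 0, 0, 0, 1], [0, 0, 0, 0, 0, 0, 1], [0, 0, 0, 0, 0, 0, 1], [0, 0, 0, 0, 0, 0, 1]]}}

```text
time_s: 34.65
eef_pos: [0.4582, 0.215, 0.0932]
eef_rot: [0.001, 0.053, 0.999, 0.001]
wrist_force: [3.9, 8.5, -11.9]
opening: 0.19
grasp_force: 58.8
```

Emit:
{"fn": "send_rows", "kwargs": {"motion": [[0, 0, 0, 0, 0.2, 1, 1], [0, 0, 0, 0, 0.2, 1, 1], [0, 0, 0, 0, 0, 1, 1], [0, 0, 0, 0, 0, 1, 1], [0, 0, 0, 0, 0, 1, 1], [0, 0, 0, 0, 0, 1, 1], [0, 0, 0, 0, 0, 1, 1], [0, 0, 0, 0, 0, 1, 1], [0, 0, 0, 0, 0, 1, 1], [0, 0, 0, 0, 0, 1, 1]]}}

```text
time_s: 35.65
eef_pos: [0.4582, 0.2151, 0.0832]
eef_rot: [0.001, 0.053, 0.999, 0.001]
wrist_force: [3.6, 5.8, -9.7]
opening: 0.187
grasp_force: 58.9
```

Emit:
{"fn": "send_rows", "kwargs": {"motion": [[0, 0, 0, 0, 0, 1, 1], [0, 0, 0, 0, 0, 1, 1], [0, 0, 0, 0, 0, 1, 1], [0, 0, 0, 0, 0, 1, 1], [0, 0, 0, 0, 0, 1, 1], [0, 0, 0, 0, 0, 1, 1], [0, 0, 0, 0, 0, 1, 1], [0, 0, 0, 0, 0, 1, 1], [0, 0, 0, 0, 0, 1, 1], [0, 0, 0, 0, 0, 0.5, 1]]}}

```text
time_s: 36.65
eef_pos: [0.4582, 0.2152, 0.0738]
eef_rot: [0.001, 0.053, 0.999, 0.001]
wrist_force: [2.3, 6.7, -9.1]
opening: 0.186
grasp_force: 59.0
```

Emit:
{"fn": "send_rows", "kwargs": {"motion": [[0, 0, 0, 0, 0, 0.5, 1], [0, 0, 0, 0, 0, 0.5, 1], [0, 0, 0, 0, 0, 0.5, 1], [0, 0, 0, 0, 0, 0.5, 1], [0, 0, 0, 0, 0, 0.5, 1], [0, 0, 0, 0, 0, 0.5, 1], [0, 0, 0, 0, 0, 0.5, 1], [0, 0, 0, 0, 0, 0.5, 1], [0, 0, 0, 0, 0, 0, 1], [0, 0, 0, 0, 0, 0, 1]]}}

```text
time_s: 37.65
eef_pos: [0.4582, 0.2153, 0.071]
eef_rot: [0.001, 0.053, 0.999, 0.001]
wrist_force: [-1.6, 4.5, 1.9]
opening: 0.188
grasp_force: 60.4
```

The pad is resting on the barrel (vertical force fell from -9 to +2 N at a lift of about 5 mm). I release and retreat.

Emit:
{"fn": "send_rows", "kwargs": {"motion": [[0, 0, 0, 0, 0.4, 0, 1], [0, 0, 0, 0, 0.2, 0, 1], [0, 0, 0, 0, 0, 0, 0.7], [0, 0, 0, 0, 0, 0, 0.5], [0, 0, 0, 0, 0, 0, 0.3], [0, 0, 0, 0, 0, 0, 0], [0, 0, 0, 0, 0, 0, -0.3], [0, 0, 0, 0, 0, 0, -0.3], [0, 0, 0, 0, 0, -4, -0.3], [0, 0, 0, 0, 0, -8, -0.3]]}}

```text
time_s: 38.65
eef_pos: [0.4569, 0.2144, 0.0809]
eef_rot: [-0.001, 0.053, 0.999, -0.0]
wrist_force: [0.3, -0.0, 0.0]
opening: 0.647
grasp_force: 0.0
```

Emit:
{"fn": "send_rows", "kwargs": {"motion": [[0, 0, 0, 0, 0, -15, -0.3], [0, 0, 0, 0, 0, -20, -0.3], [0, 0, 0, 0, 0, -20, -0.3], [0, 0, 0, 0, 0, -20, -0.3], [0, 0, 0, 0, 20, -10, -0.3], [0, 0, 0, 20, 25, 0, -0.3], [0, 0, 0, 20, 25, 0, -0.3], [0, 0, 0, 20, 25, 0, -0.3], [0, 0, 0, 10, 10, 0, -0.3], [0, 0, 0, 0, 0, 0, -0.3]]}}

```text
time_s: 39.65
eef_pos: [0.3979, 0.3274, 0.1665]
eef_rot: [0.0, 0.051, 0.999, 0.0]
wrist_force: [0.3, -0.1, -0.0]
opening: 0.649
grasp_force: 0.0
```

```bash
python3 - <<'E'
from h import *
from bench import ctrl
C=[ctrl.camera(n) for n in("side","top")]
o=ctrl.get_obs();print(o["eef_pos"],o["wrist_force"],o["time_s"])
for n,c in zip(("side","top"),C):
    P=cloud(c);k=masks(c)["red"]&box(P,.4,.65,.15,.4,.03,.2);w=P[k];print(n,len(w),np.percentile(w,[4,50,96],0).round(4).tolist() if len(w) else 0)
a1=C[0]["color"][190:330,200:300].repeat(4,0).repeat(4,1);b=C[1]["color"][180:320,150:250].repeat(4,0).repeat(4,1)
cv2.imwrite("pics/s7.png",np.hstack([a1,b])[...,::-1])
E
```

```text
[0.39925268 0.3259482  0.16637562] [ 0.40807907  0.17097858 -0.43665934] 39.75
side 111 [[0.4508, 0.2129, 0.0717], [0.4574, 0.2223, 0.0909], [0.4648, 0.2253, 0.0979]]
top 29 [[0.4505, 0.2079, 0.0917], [0.4555, 0.2142, 0.0943], [0.4622, 0.2193, 0.0967]]
```

View pics/s7.png

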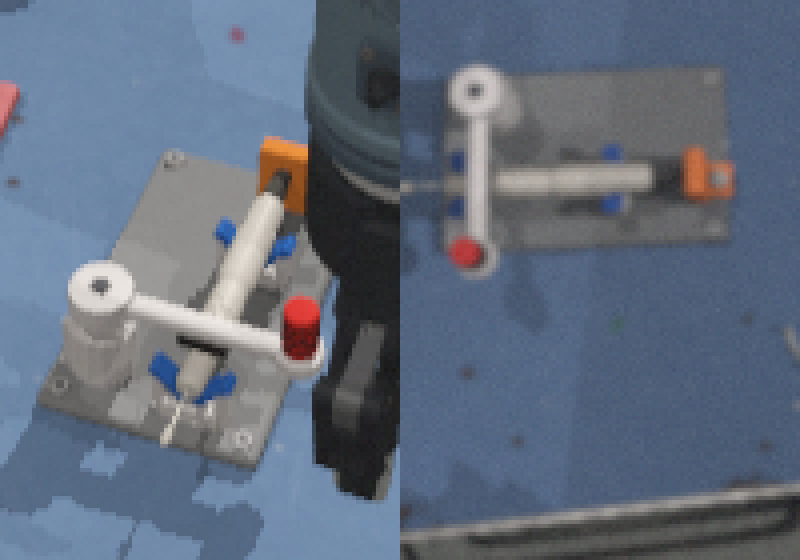

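The bar lies across the handpiece with its pad on the barrel at (200,345). The knob is about 5 mm above its lowest position, which is right for a clamped handpiece. The tail is still against the stop at (278,180), and the robot is clear.

```bash
python3 -c "
from bench import ctrl
print(ctrl.hand_in())"
```

```text
the job is handed in; nothing more can be done
None
```

The handpiece is clamped in the cradle with its tail against the orange stop and the bar down and keyed under control; nothing touched the jar, wax block or framework, and I handed the job in at about 40 s, with no verdict shown.

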